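# Unclip the cover of a valve driver box

## Robot

A 6-joint arm with a two-finger parallel gripper is mounted at the origin on the work surface. World frame = base frame: x ahead of the robot, y to its left, z up, the work surface at z = 0. Lengths are in m, angles in degrees, forces in N, time in s.
With the tool pointing down it reaches from about 0.375 to 0.9 m from the base axis. Payload 3.1 kg.
Tool frame: the origin (TCP) lies between the finger pads; the fingertips stand 19 mm ahead of it and the grasp point (between the pads) is the TCP; z points along the fingers, x is the direction in which the jaws open and shut, and the axes are right-handed (so a half turn about z gives the same grasp; the last joint's range is limited). The gripper opens to 87 mm and grips with 3 to 60 N. Pads are 19 mm wide; open, the fingers measure 117 mm over their backs; the gripper's body (75 mm by 190 mm) begins 51 mm behind the grasp point.
Start: joints at [-82.878, 30.224, 82.088, -0, 67.689, -10.227], TCP at [0.186, -0.597, 0.242] pointing down, gripper open.
Joint ranges: [-176.69, 176.69], [-43.24, 126.21], [12.49, 139.97], [-82, 262], [0, 151.66], [-163.58, 163.58]. Speed limits (degrees/s): [159.86, 159.86, 180, 180, 180, 180].

## Interface

Orientations are given as a 3x3 rotation matrix whose columns are the frame's x, y, z axes.
In Python, from rig import read_state, capture, camera_info, hand_in, spot_in, silhouettes gives the robot as it stands.
- The arm moves only by the shell command python3 -m jog 'ROWS'. ROWS is text: rows parted by semicolons, each of 7 numbers parted by spaces: the shift along the tool's x, y, z in m, then the turn, a rotation vector about the tool's x, y, z in degrees, then the opening, from 0 (shut) to 1 (fully open). A call has 1 to 8 rows; each row is the pose to reach, as a shift and turn from the pose commanded when the call began, along the tool's axes at that moment; what a row does not reach only later rows make up. A row lasts 1/8 s, in which the tool goes at most 62.5 mm and 10.7 degrees, less where a joint would pass 70% of its speed; a pose out of reach is approached as far as the arm can. A call with a gripper value outside its range is refused whole. The fingers move at their own pace and stop on an object; the grip force is fixed at half the most. Time passes only in rows, so rows that repeat a pose let the fingers close. It gives the time, the measured TCP pose, the force and the opening at its end, in the units of the state.
- read_state(): the state, without advancing time (a new reading comes with each control period).
- capture(name): name is "side" or "top" or "wrist"; returns (picture, depth): 384x512x3 uint8, red, green, blue; 384x512 float32, m along the optical axis (not along the pixel's ray), 0 where there is no reading.
- camera_info(name): a dict with "vfov" (degrees; the focal length in pixels is half the picture's height over the tangent of half this angle, whatever the lens; pixels are square), "cx", "cy" (the principal point, pixels), "R" (3x3) and "t" (3): a world point X has camera coordinates R X + t; the wrist camera has in their place "tool_from_camera" (4x4, takes a point from camera to tool coordinates, whose origin is the TCP and whose axes are the tool frame's). Camera axes: x right, y down, z forward; pixel columns grow to the right and rows downward; lengths in m; the calibration is good to about 2 mm. A picture is of the moment at which its call begins: read the wrist's pose just before it. camera_info takes no time and is no camera call.
- hand_in(): hands the job in, once; it reports no verdict.
Trained networks look in the newest picture that a camera, given by its name, has taken for a name from the list of things; names that differ only in an ending like _2 or _b are one class to them, and where a whole thing is asked for, a point or a joint stands for the part that bears it (a point fixed in the world has none). Each returns a list of dicts, best first, with "score" (0 to 1); they miss things now and then, are a little off and sometimes report something else, mostly with a low value. They report only what shows in the picture. A call takes as long as a camera call. They do not tell look-alikes from the thing itself.
- spot_in(label, camera): "centre" ([x, y, z] in m, in world coordinates, good to about 4 mm: the middle of the surface that is visible of it).
- silhouettes(label, camera): "region" (384x512 bool, what is visible of it).
The state is a dict: "time_s": time; "joint_positions": joint angles; "qvel": joint speeds; "tau": joint torques, N m; "position": TCP position; "tcp_rot": TCP orientation; "force": force on the tool from outside, world axes, zero at the start; "moment": the same for the moment, N m; "opening": opening from 0.0 (shut) to 1.0 (fully open).
Only numpy, scipy, OpenCV 4.12 (cv2) and the standard library are available. Lean on these libraries where they do the work, as an engineer would, in place of code of your own. Each camera call takes 0.05 s, during which the arm holds its last target.

## Task

Open the dark grey valve driver box for wiring: squeeze the two orange snap tabs of its light grey cover towards each other until they unhook, and lift the cover straight off. Then lower it, rather than drop it, feet down inside the white outline on the blue mat, and let go. Leave the brass sleeves on the mat standing where they are.

Things in the scene. Friction and masses are not known exactly. Their poses are not given: they have to be found in the camera images.
- driver_box: Dark grey box fixed on the table, 150 (x) x 110 (y) x 70 mm high, open on top, two black plugs sticking out 18 mm on its +x side. Origin: centre of its underside. The cover lies in its top, plate flush with the rim; each tab's hook reaches 3.5 mm under a catch beside the opening, so the cover lifts only while both tabs are pressed in together.
- cover_center (a point): Centre of the loose light grey cover (60 to 105 g), 35 mm above its feet, 3 mm below its plate's top, 67 mm above the table when seated. Plate 110 (x) x 64 (y) x 4 mm; 70 mm high over all. z up, x along its length, y from right tab to left. Under the plate two end walls (feet, 92 mm over all in x, 38 mm wide in y) reach 35 mm below this point; put down, it stands on them.
- cover_grip (a point): On the cover, midway between its two orange tab paddles, 25 mm above its centre point (axes the same). Only the paddles stand above the plate: 22 mm wide (x), from 22 mm below to 10 mm above this point, leaning outward. Over their outer faces (along y): at rest 40 mm near the plate, 49 mm here, 54 mm at the top; pressed to the stop they are upright, 25 mm over both.
- tab_left (a joint): Orange flexing snap tab on the cover's +y side, 3 mm thick. Value in rad: 0 = at rest (hooked), grows as its paddle is pressed inward, towards the other tab, about a hinge 31 mm below the cover's centre; 0.22 = stop. The hook clears the catch from about 0.15. Springy: about 1 N at the paddle starts it, 6 N holds it at the stop; it springs back when let go.
- tab_right (a joint): Orange flexing snap tab on the cover's -y side, 3 mm thick. Value in rad: 0 = at rest (hooked), grows as its paddle is pressed inward, towards the other tab, about a hinge 31 mm below the cover's centre; 0.22 = stop. The hook clears the catch from about 0.15. Springy: about 1 N at the paddle starts it, 6 N holds it at the stop; it springs back when let go.
- mat_outline (a point): Centre of the white outline, 170 (x) x 150 (y) mm, on the top face of the blue mat (300 x 200 x 4 mm, fixed flat on the table); z up, 4 mm above the table. It lies 55 mm from the mat's centre along +x; the brass sleeves stand at the mat's other end, 155 to 190 mm away. The cover fits in the outline any way round.
- sleeve_short_center (a point): Standing finished brass valve sleeve with black sealing bands, 40 mm across, 42 mm high; this point is at its centre, half-way up. A bystander on the mat's other end.
- sleeve_mid_center (a point): Standing finished brass valve sleeve with black sealing bands, 36 mm across, 56 mm high; this point is at its centre, half-way up. A bystander on the mat's other end.
- sleeve_tall_center (a point): Standing finished brass valve sleeve with black sealing bands, 28 mm across, 66 mm high; this point is at its centre, half-way up. A bystander on the mat's other end.
Things that resemble listed ones, but are neither listed nor needed, are in the scene too. Several things have the shape of the driver_box; the one meant has the colours described above.

How it is judged:
By the outcome, as a careful person would: the job done as asked, in the order asked, and still so for the second after the job is handed in, with the robot touching nothing.
It also fails if it takes over 43 s, if anything falls off the work surface, if the arm or the gripper's body presses on something with over 40 N, if the wrist force passes 120 N, or if a joint passes its speed limit or range.

## Working session

There is one attempt and no reset: what is moved stays moved. The work goes in short steps, Python scripts to look and compute and a shell command to move; the robot and the scene stay as the last step left them, time stands still between calls to the robot, and variables do not carry over. Pictures are saved under pics/ and viewed, and the job is handed in when it is done.

```bash
mkdir -p pics; ls
python3 - <<'E'
from rig import *
import cv2,numpy as np
s=read_state();print(s['time_s'],s['position'],s['tcp_rot'],s['opening'])
for n in('side','top'):
    p,d=capture(n);cv2.imwrite(f'pics/{n}0.png',p[:,:,::-1]);np.savez(f'pics/{n}0.npz',p=p,d=d)
    i=camera_info(n);print(n,i)
    for l in ('driver_box','cover_center','tab_left','sleeve_tall_center','sleeve_mid_center','sleeve_short_center'):
        print(l,[(r['score'],np.round(r['centre'],3).tolist()) for r in spot_in(l,n)])
E
```

```text
pics
0.0 [ 0.18630726 -0.59586062  0.24056052] [[ 2.98213445e-01 -9.54499154e-01 -3.26552961e-04]
 [-9.54496798e-01 -2.98213443e-01  2.14583668e-03]
 [-2.14558177e-03 -3.28223590e-04 -9.99997644e-01]] 1.0001514250253294
side {'vfov': 43.83038502421729, 'cx': 252.4933918352521, 'cy': 191.55165472452805, 'R': array([[-0.76015154, -0.64967388, -0.00966895],
       [-0.42209205,  0.50507327, -0.75282089],
       [ 0.49397159, -0.56817677, -0.6581544 ]]), 't': array([0.37315484, 0.25053741, 1.08966308])}
driver_box [(0.93, [0.501, -0.205, 0.057]), (0.92, [0.503, -0.029, 0.054]), (0.69, [0.237, -0.157, 0.003])]
cover_center [(0.67, [0.493, -0.253, 0.068])]
tab_left [(0.38, [0.502, -0.236, 0.083])]
sleeve_tall_center [(0.69, [0.667, 0.279, 0.048])]
sleeve_mid_center [(0.9, [0.651, 0.34, 0.05]), (0.64, [0.503, -0.233, 0.081])]
sleeve_short_center [(0.59, [0.68, 0.22, 0.036])]
top {'vfov': 47.52345017939544, 'cx': 253.95788733387846, 'cy': 186.6304711718723, 'R': array([[ 0.02993321, -0.99952437,  0.00741806],
       [-0.99573295, -0.03046614, -0.08710746],
       [ 0.08729203, -0.004779  , -0.9961713 ]]), 't': array([0.01970302, 0.47834888, 1.03421536])}
driver_box [(0.81, [0.279, -0.218, 0.07]), (0.8, [0.516, -0.054, 0.062]), (0.65, [0.499, -0.231, 0.073])]
cover_center [(0.89, [0.497, -0.257, 0.069])]
tab_left []
sleeve_tall_center [(0.63, [0.667, 0.272, 0.067])]
sleeve_mid_center [(0.74, [0.659, 0.331, 0.062])]
sleeve_short_center [(0.72, [0.686, 0.218, 0.048]), (0.28, [0.548, 0.261, -0.0])]
```

View pics/side0.png

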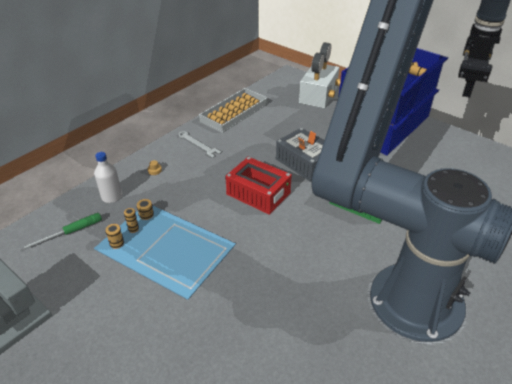

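View pics/top0.png

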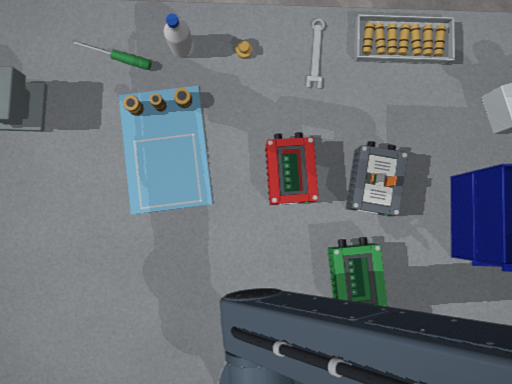

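Box-shaped candidates in the top view are red (292,170), dark grey with a light grey cover and orange tabs (378,180), and green (358,275). The grey one fits the description. I'll confirm it in a crop and measure.

```bash
cat > h.py <<'E'
import numpy as np,cv2
from rig import *
def world(n,d,info=None,T=None):
    i=info or camera_info(n);f=192/np.tan(np.radians(i['vfov']/2))
    v,u=np.mgrid[0:384,0:512]
    c=np.stack([(u-i['cx'])/f*d,(v-i['cy'])/f*d,d],-1)
    if T is not None: return c@T[:3,:3].T+T[:3,3]
    return (c-i['t'])@i['R']
def rect(P):
    r=cv2.minAreaRect(P[:,:2].astype(np.float32)*1000);return r
E
python3 - <<'E'
from h import *
z=np.load('pics/top0.npz');p,d=z['p'],z['d'];W=world('top',d)
cv2.imwrite('pics/c0.png',cv2.resize(p[120:240,320:450,::-1],None,fx=5,fy=5,interpolation=cv2.INTER_CUBIC))
hsv=cv2.cvtColor(p,cv2.COLOR_RGB2HSV)
X,Y,Z=W[...,0],W[...,1],W[...,2]
reg=(abs(X-.5)<.13)&(abs(Y+.25)<.12)
b=reg&(Z>.06)&(Z<.08)&(d>0); print('box top',rect(W[b]),np.median(Z[b]))
lg=reg&(Z>.05)&(hsv[...,2]>150)&(hsv[...,1]<50)
print('plate',rect(W[lg]),lg.sum(),np.median(Z[lg]))
o=reg&(Z>.05)&(hsv[...,1]>130)&(hsv[...,0]<20)
print('orange',o.sum(),W[o].mean(0),W[o].min(0),W[o].max(0))
n,l,st,c=cv2.connectedComponentsWithStats(o.astype(np.uint8))
for k in range(1,n): print(c[k],st[k],W[l==k].mean(0))
m=(X>.3)&(X<.8)&(Y>.1)&(Y<.4)&(abs(Z-.004)<.01)
blue=m&(hsv[...,0]>90)&(hsv[...,0]<115)&(hsv[...,1]>80)
hull=np.zeros_like(p[...,0]);cs=max(cv2.findContours(blue.astype(np.uint8),0,2)[0],key=cv2.contourArea);cv2.drawContours(hull,[cv2.convexHull(cs)],-1,1,-1)
print('mat',rect(W[(hull>0)&m&(d>0)]),np.median(Z[blue]))
hull=cv2.erode(hull,np.ones((5,5)))
w=(hull>0)&m&(hsv[...,1]<100); print('outline',w.sum(),rect(W[w&(X<.62)]))
cv2.imwrite('pics/c1.png',cv2.resize((np.where(w[...,None],[0,0,255],p[...,::-1]))[80:220,110:220].astype(np.uint8),None,fx=4,fy=4,interpolation=0))
E
```

```text
box top ((498.75030517578125, -253.55035400390625), (115.01146697998047, 149.9613800048828), 81.81925964355469) 0.0696539504750969
plate ((495.8636169433594, -256.03607177734375), (102.54800415039062, 148.62513732910156), 82.71025848388672) 889 0.06975125927248274
orange 125 [ 0.4956325  -0.26859647  0.08368089] [ 0.48431932 -0.29413251  0.05199874] [ 0.50908612 -0.22726896  0.10636854]
[371.40909091 178.5       ] [370 173   4  11  22] [ 0.49795945 -0.23095457  0.0908586 ]
[390.32038835 180.76699029] [385 176  12  10 103] [ 0.49513548 -0.27663649  0.08214779]
mat ((566.8848266601562, 257.92901611328125), (304.1361083984375, 203.26657104492188), 9.073095321655273) 0.003543622020196208
outline 2885 ((527.8526000976562, 251.60740661621094), (214.2315216064453, 193.07183837890625), 8.54334545135498)
```

View pics/c0.png

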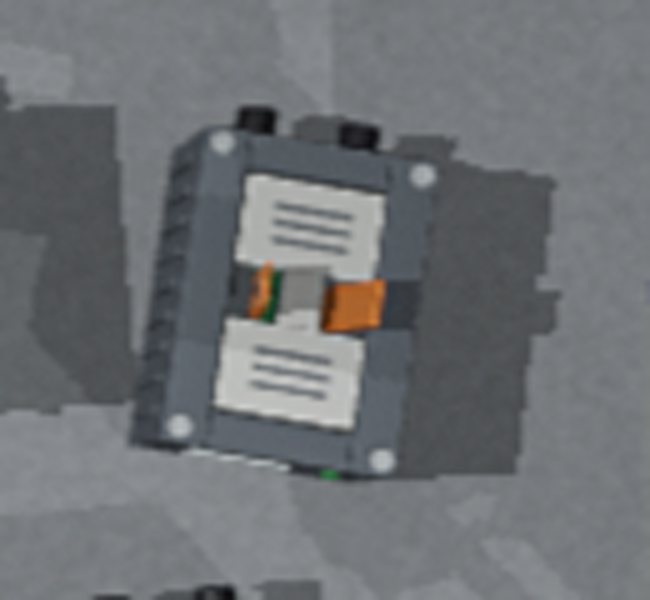

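View pics/c1.png

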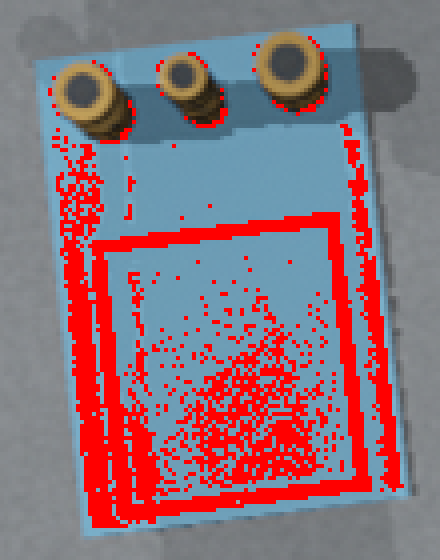

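Run:
```python
from h import *
z=np.load('pics/top0.npz');p,d=z['p'],z['d'];W=world('top',d);X,Y,Z=W[...,0],W[...,1],W[...,2]
hsv=cv2.cvtColor(p,cv2.COLOR_RGB2HSV)
b=(hsv[...,0]>110)&(hsv[...,0]<130)&(hsv[...,1]>150)&(np.arange(512)[None]>440)
print('bin',W[b].min(0),W[b].max(0))
for a in [(98,245),(335,215),(365,488),(132,508)]:
    u,v=a[0]//4+110,a[1]//4+80; print(W[v,u])
T=np.array([.497,-.254,.2406]);s=read_state();print(s['tcp_rot'].T@(T-s['position']))
```

```text
bin [ 0.31152148 -0.50757045  0.00223087] [0.51984338 0.03920961 1.07177726]
[0.58358296 0.33477826 0.00224602]
[0.60800156 0.18935874 0.0036736 ]
[0.43741972 0.16285493 0.00130376]
[0.42074938 0.30333343 0.00493834]
[-0.23430628 -0.39861174  0.00095848]
```

Run:
```python
from h import *
for n in('top','side'):
    z=np.load(f'pics/{n}0.npz');p,d=z['p'],z['d'];W=world(n,d)
    hsv=cv2.cvtColor(p,cv2.COLOR_RGB2HSV)
    b=(hsv[...,0]>110)&(hsv[...,0]<130)&(hsv[...,1]>150)&(W[...,0]>.2)&(d>0)&(W[...,1]<-.1)
    print(n,np.percentile(W[b],[1,50,99],axis=0).round(3))
```

```text
top [[ 0.315 -0.5    0.009]
 [ 0.418 -0.45   0.154]
 [ 0.517 -0.448  0.226]]
side [[ 0.309 -0.75   0.012]
 [ 0.32  -0.588  0.144]
 [ 0.509 -0.448  0.228]]
```

Bin rim is 0.23 m high, so I rise first, then cross above it to over the cover.

```bash
python3 -m jog '0 0 -0.05 0 0 0 1; 0 0 -0.1 0 0 0 1; -0.04 -0.066 -0.1 0 0 4 1; -0.078 -0.133 -0.1 0 0 8 1; -0.117 -0.2 -0.1 0 0 13 1; -0.156 -0.266 -0.1 0 0 17 1; -0.195 -0.332 -0.1 0 0 21 1; -0.234 -0.398 -0.1 0 0 25.5 1' && python3 -m jog '0 0 0.05 0 0 0 1;0 0 0.1 0 0 0 1;0 0 0.1 0 0 0 1'
python3 - <<'E'
from h import *
s=read_state();p,d=capture('wrist');i=camera_info('wrist');np.savez('pics/w1.npz',p=p,d=d,pos=s['position'],R=s['tcp_rot'])
cv2.imwrite('pics/w1.png',p[...,::-1]);print(s['time_s'],s['position'],s['tcp_rot'],i)
E
```

```text
time_s: 1.7
position: [0.4395, -0.3172, 0.3419]
tcp_rot: [[-0.145, -0.989, 0.001], [-0.989, 0.145, -0.001], [0.001, -0.001, -1.0]]
force: [0.5, -0.6, -0.2]
opening: 1.001
time_s: 2.08
position: [0.4366, -0.3164, 0.2384]
tcp_rot: [[-0.141, -0.99, -0.006], [-0.99, 0.141, 0.007], [-0.006, 0.007, -1.0]]
force: [-0.3, -0.1, 0.5]
opening: 1.003
2.075 [ 0.43655391 -0.31642764  0.23839373] [[-0.14126113 -0.98995198 -0.0063536 ]
 [-0.98995423  0.14121679  0.0069593 ]
 [-0.00599214  0.00727285 -0.9999556 ]] {'vfov': 66.51847068784201, 'cx': 252.0668591254934, 'cy': 187.50972875293655, 'tool_from_camera': array([[ 9.99999633e-01,  6.64415734e-04, -5.40555314e-04,
        -1.10418872e-03],
       [-4.86923097e-04,  9.60174242e-01,  2.79401481e-01,
        -7.54704841e-02],
       [ 7.04666029e-04, -2.79401116e-01,  9.60174213e-01,
        -1.43409232e-01],
       [ 0.00000000e+00,  0.00000000e+00,  0.00000000e+00,
         1.00000000e+00]])}
```

View pics/w1.png

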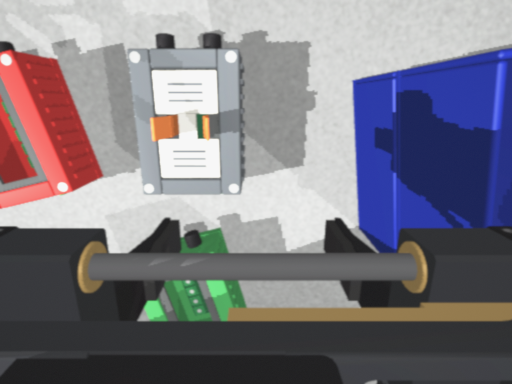

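Wrist view: the grey box at (190,120) is nearly square to the jaws, with orange paddles at (163,128) and (206,127). The arm stopped short of the goal. Now I measure precisely in tool axes.

```bash
cat > m.py <<'E'
from h import *
def meas(f):
    z=np.load(f);p,d=z['p'],z['d'];i=camera_info('wrist');Tl=world('wrist',d,i,i['tool_from_camera'])
    R,t=z['R'],z['pos'];W=Tl@R.T+t
    X,Y,Z=W[...,0],W[...,1],W[...,2];hsv=cv2.cvtColor(p,cv2.COLOR_RGB2HSV)
    reg=(abs(X-.5)<.11)&(abs(Y+.255)<.085)&(d>0)
    b=reg&(Z>.06)&(Z<.076)&(hsv[...,1]<110);print('box top',rect(W[b]),np.median(Z[b]))
    wl=reg&(abs(Z-.07)<.006)&(hsv[...,2]>190)&(hsv[...,1]<60)
    n,l,st,c=cv2.connectedComponentsWithStats(wl.astype(np.uint8))
    k=[j for j in range(1,n) if st[j][4]>200];print([(st[j].tolist(),W[l==j].mean(0).round(4)) for j in k])
    m=np.isin(l,k);print('plate',rect(W[m]),np.median(Z[m]))
    o=reg&(Z>.072)&(hsv[...,1]>150)&(hsv[...,0]<20)
    n,l,st,c=cv2.connectedComponentsWithStats(o.astype(np.uint8))
    for k in range(1,n):
        if st[k][4]>30: print('orange',st[k],W[l==k].mean(0).round(4),W[l==k].max(0).round(4),W[l==k].min(0).round(4),'tool x',np.percentile(Tl[l==k],[2,98],axis=0).round(4).tolist())
E
python3 -c "
from m import *;meas('pics/w1.npz')"
```

```text
box top ((496.62310791015625, -254.5977020263672), (110.06201171875, 149.16859436035156), 82.03157043457031) 0.07021369844678349
[([152, 70, 69, 108, 5446], array([ 0.4992, -0.2546,  0.0702]))]
plate ((495.6429443359375, -253.49853515625), (65.875732421875, 111.20745086669922), 82.06770324707031) 0.07028634572629394
orange [153 116  19  24 372] [ 0.4997 -0.2337  0.0883] [ 0.5102 -0.2289  0.1041] [ 0.4884 -0.2393  0.072 ] tool x [[-0.0935, -0.0617, 0.1357], [-0.086, -0.0418, 0.166]]
```

```bash
python3 -m jog '-0.035 -0.025 0 0 0 0 1; -0.07 -0.05 0.02 0 0 0 1;-0.07 -0.05 0.05 0 0 0 1;-0.07 -0.05 0.05 0 0 0 1;-0.07 -0.05 0.05 0 0 0 1'
python3 - <<'E'
from m import *
s=read_state();p,d=capture('wrist');np.savez('pics/w2.npz',p=p,d=d,pos=s['position'],R=s['tcp_rot'])
cv2.imwrite('pics/w2.png',p[...,::-1]);print(s['position'],s['tcp_rot'])
meas('pics/w2.npz')
E
```

```text
time_s: 2.75
position: [0.4988, -0.2581, 0.1938]
tcp_rot: [[-0.143, -0.99, 0.003], [-0.99, 0.143, -0.003], [0.002, -0.004, -1.0]]
force: [-0.0, 1.0, -0.2]
opening: 1.0
[ 0.49883738 -0.25812689  0.19381664] [[-0.14268766 -0.98976238  0.00326528]
 [-0.98976543  0.14267937 -0.00264535]
 [ 0.00215238 -0.00360932 -0.99999117]]
box top ((499.90301513671875, -255.03518676757812), (110.36967468261719, 142.43980407714844), 82.09394073486328) 0.07022121337875432
[([214, 130, 71, 112, 5770], array([ 0.5002, -0.2547,  0.0703]))]
plate ((496.0551452636719, -253.7230987548828), (65.11151885986328, 110.66179656982422), 82.10296630859375) 0.07029793183731642
orange [218 179  14  30 270] [ 0.5012 -0.2335  0.0894] [ 0.5108 -0.2287  0.1039] [ 0.4891 -0.2387  0.0722] tool x [[-0.0285, -0.0074, 0.0908], [-0.021, 0.0113, 0.1211]]
orange [268 178  14  29 225] [ 0.4955 -0.2753  0.0864] [ 0.5046 -0.2704  0.1026] [ 0.4842 -0.2819  0.072 ] tool x [[0.0137, -0.0076, 0.0928], [0.021, 0.0118, 0.1217]]
orange [ 86 228  23  19  42] [ 0.5399 -0.213   0.2498] [ 0.5428 -0.2093  0.2518] [ 0.5346 -0.2148  0.2482] tool x [[-0.0544, -0.037, -0.0575], [-0.0487, -0.03, -0.0544]]
```

View pics/w2.png

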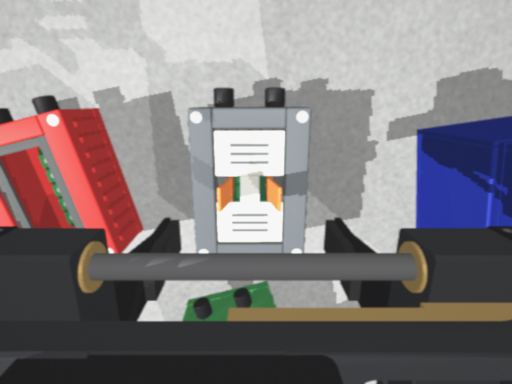

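Both paddles are visible at (226,193) and (274,192), centred about 4 mm to the tool's −x. I correct for that and descend.

```bash
python3 -m jog '-0.004 0.003 0.02 0 0 0 1; -0.004 0.003 0.05 0 0 0 1;-0.004 0.003 0.07 0 0 0 1;-0.004 0.003 0.09 0 0 0 1;-0.004 0.003 0.1 0 0 0 1;-0.004 0.003 0.1 0 0 0 1;-0.004 0.003 0.1 0 0 0 1'
python3 - <<'E'
from m import *
p,d=capture('wrist');cv2.imwrite('pics/w3.png',p[...,::-1])
E
```

```text
time_s: 3.68
position: [0.496, -0.2529, 0.0926]
tcp_rot: [[-0.142, -0.99, 0.002], [-0.99, 0.142, -0.001], [0.001, -0.002, -1.0]]
force: [0.3, -0.4, 0.5]
opening: 1.001
```

View pics/w3.png

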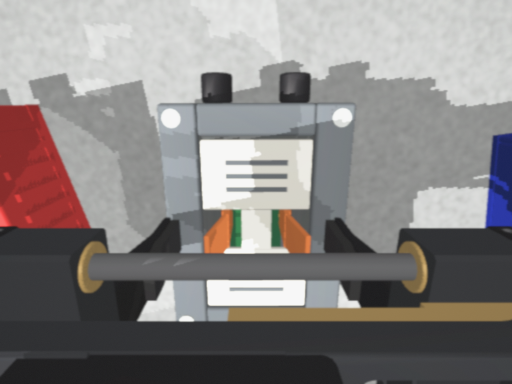

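Both paddles, at (217,235) and (296,235), sit centred between the open fingers. Closing now.

```bash
python3 -m jog '0 0 0 0 0 0 0.7;0 0 0 0 0 0 0.5;0 0 0 0 0 0 0.35;0 0 0 0 0 0 0.2;0 0 0 0 0 0 0.15;0 0 0 0 0 0 0.15;0 0 0 0 0 0 0.15;0 0 0 0 0 0 0.15'
python3 - <<'E'
from m import *
p,d=capture('wrist');cv2.imwrite('pics/w4.png',p[...,::-1])
E
```

```text
time_s: 4.72
position: [0.4955, -0.2539, 0.0916]
tcp_rot: [[-0.141, -0.99, 0.0], [-0.99, 0.141, -0.003], [0.003, -0.001, -1.0]]
force: [-2.8, -5.3, -0.3]
opening: 0.268
```

View pics/w4.png

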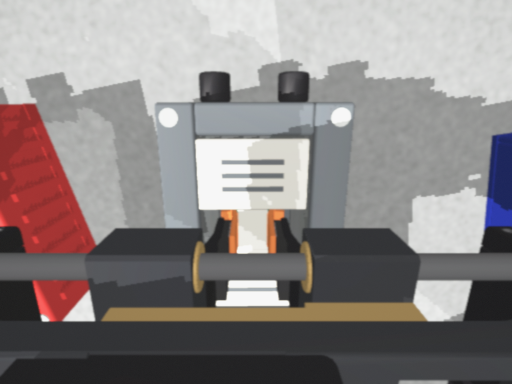

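The jaws stopped at 23 mm, so both tabs are at the stop. Lifting gently first.

```bash
python3 -m jog '0.0005 0 -0.003 0 0 0 0.15;0.001 0 -0.006 0 0 0 0.15;0.001 0 -0.01 0 0 0 0.15;0.001 0 -0.015 0 0 0 0.15;0.001 0 -0.015 0 0 0 0.15'
python3 - <<'E'
from m import *
p,d=capture('wrist');cv2.imwrite('pics/w5.png',p[...,::-1])
p,d=capture('side');cv2.imwrite('pics/s5.png',cv2.resize(p[100:220,240:400,::-1],None,fx=4,fy=4))
E
```

```text
time_s: 5.4
position: [0.4955, -0.2529, 0.1071]
tcp_rot: [[-0.142, -0.99, 0.001], [-0.99, 0.142, 0.0], [-0.0, -0.001, -1.0]]
force: [-0.5, 0.2, -1.5]
opening: 0.263
```

View pics/w5.png

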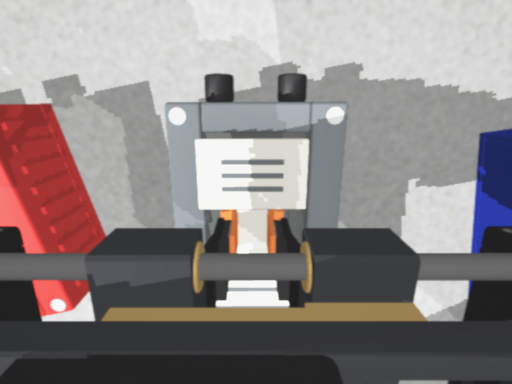

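View pics/s5.png

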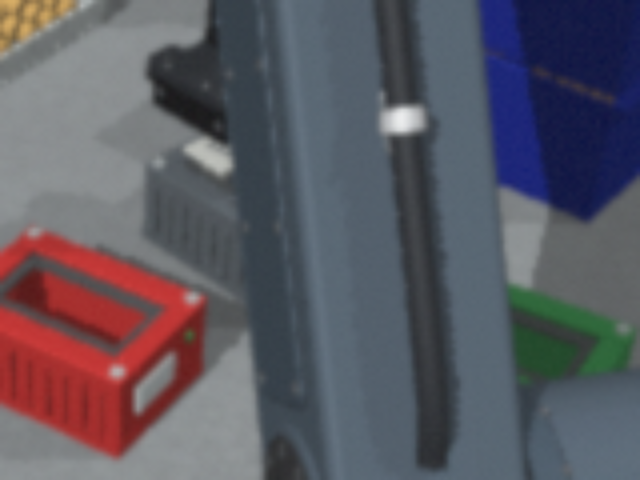

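The cover moved with the gripper: the plate is unchanged in the wrist image while the box shrank, and the weight reads about 1 N. Continuing straight up.

```bash
python3 -m jog '0 0 -0.015 0 0 0 0.15;0 0 -0.03 0 0 0 0.15;0 0 -0.045 0 0 0 0.15;0 0 -0.065 0 0 0 0.15;0 0 -0.085 0 0 0 0.15;0 0 -0.1 0 0 0 0.15;0 0 -0.11 0 0 0 0.15;0 0 -0.11 0 0 0 0.15'
python3 - <<'E'
from m import *
p,d=capture('wrist');cv2.imwrite('pics/w6.png',p[...,::-1])
s=read_state();T=np.array([.512,.248,.2155]);print(s['position'],s['tcp_rot'].T@(T-s['position']))
E
```

```text
time_s: 6.5
position: [0.4956, -0.2534, 0.2174]
tcp_rot: [[-0.142, -0.99, 0.001], [-0.99, 0.142, -0.001], [0.001, -0.001, -1.0]]
force: [0.2, 0.7, -2.1]
opening: 0.267
[ 0.49515877 -0.25314062  0.21660687] [-0.49846624  0.05437759  0.00112333]
```

View pics/w6.png

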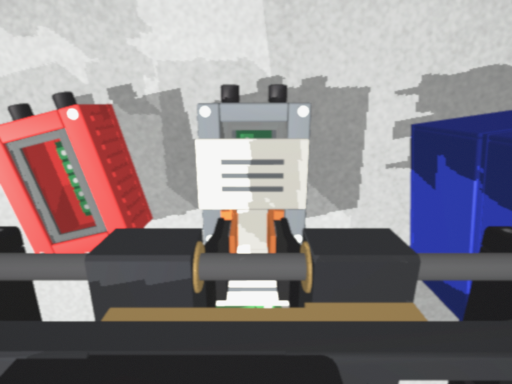

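```bash
python3 -m jog '-0.015 0.002 0 0 0 0 0.15;-0.045 0.005 0 0 0 -2 0.15;-0.085 0.01 0 0 0 -4 0.15;-0.13 0.015 0 0 0 -6 0.15;-0.175 0.02 0 0 0 -8 0.15;-0.22 0.025 0 0 0 -10 0.15;-0.26 0.03 0 0 0 -12 0.15;-0.295 0.035 0 0 0 -14 0.15'
python3 - <<'E'
from m import *
s=read_state();T=np.array([.512,.248,.2155]);print(s['position'],s['tcp_rot'].T@(T-s['position']))
E
```

```text
time_s: 7.55
position: [0.5011, 0.0462, 0.2158]
tcp_rot: [[0.104, -0.995, -0.002], [-0.995, -0.104, 0.001], [-0.001, 0.002, -1.0]]
force: [-0.3, -0.8, -1.1]
opening: 0.266
[0.50111867 0.04624779 0.21580965] [-0.19952455 -0.03181544  0.00043114]
```

```bash
python3 -m jog '-0.03 -0.005 0 0 0 -1 0.15;-0.07 -0.011 0 0 0 -2 0.15;-0.11 -0.018 0 0 0 -3 0.15;-0.15 -0.024 0 0 0 -3 0.15;-0.18 -0.029 0 0 0 -3 0.15;-0.2 -0.032 0 0 0 -3 0.15;-0.2 -0.032 0 0 0 -3 0.15;-0.2 -0.032 0 0 0 -3 0.15'
python3 - <<'E'
from m import *
s=read_state();T=np.array([.512,.248,.0]);print(s['position'],s['tcp_rot'].T@(T-s['position']))
p,d=capture('wrist');cv2.imwrite('pics/w7.png',p[...,::-1])
p,d=capture('side');cv2.imwrite('pics/s7.png',cv2.resize(p[100:320,40:290,::-1],None,fx=3,fy=3))
p,d=capture('top');cv2.imwrite('pics/t7.png',p[...,::-1])
E
```

```text
time_s: 8.55
position: [0.5134, 0.2452, 0.2162]
tcp_rot: [[0.154, -0.988, -0.001], [-0.988, -0.154, -0.001], [0.001, 0.001, -1.0]]
force: [0.1, -1.0, -1.6]
opening: 0.265
[0.51342114 0.24518499 0.21619691] [-0.00314996  0.00068691  0.21619587]
```

View pics/w7.png

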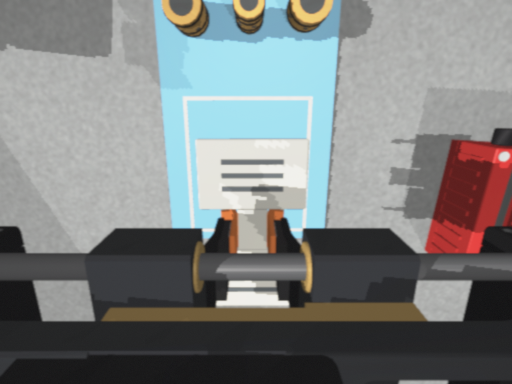

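View pics/s7.png

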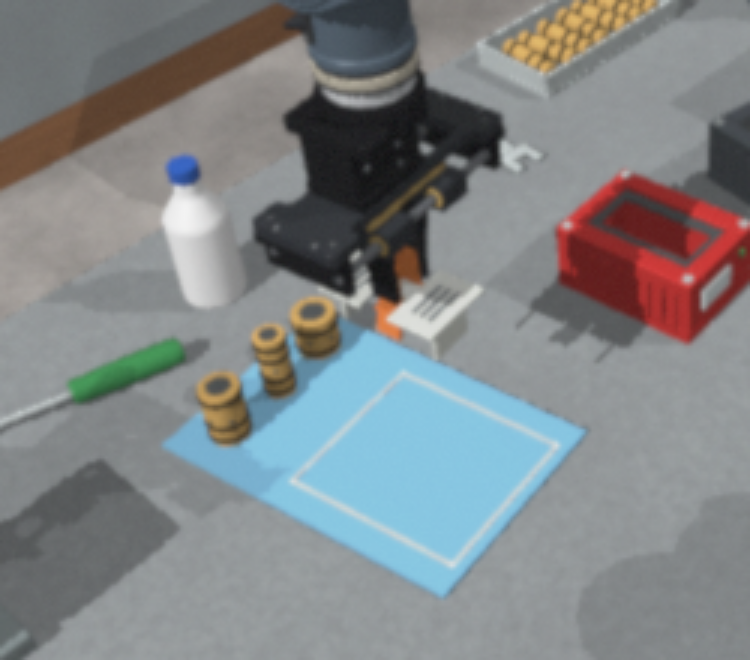

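Over the outline, the cover is level and square. The sleeves stand clear. Lowering.

```bash
python3 -m jog '-0.003 0 0.015 0 0 0 0.15;-0.003 0 0.04 0 0 0 0.15;-0.003 0 0.065 0 0 0 0.15;-0.003 0 0.09 0 0 0 0.15;-0.003 0 0.11 0 0 0 0.15;-0.003 0 0.128 0 0 0 0.15;-0.003 0 0.138 0 0 0 0.15;-0.003 0 0.14 0 0 0 0.15'; python3 -m jog '0 0 0.003 0 0 0 0.15;0 0 0.006 0 0 0 0.15;0 0 0.008 0 0 0 0.15;0 0 0.008 0 0 0 0.15'
```

```text
time_s: 9.7
position: [0.5129, 0.2486, 0.0756]
tcp_rot: [[0.154, -0.988, -0.002], [-0.988, -0.154, -0.0], [0.0, 0.002, -1.0]]
force: [-0.3, 0.7, -0.7]
opening: 0.271
time_s: 10.2
position: [0.5134, 0.249, 0.0686]
tcp_rot: [[0.154, -0.988, 0.0], [-0.988, -0.154, 0.0], [-0.0, -0.0, -1.0]]
force: [-0.3, -0.3, -0.3]
opening: 0.268
```

```bash
python3 -m jog '0 0 0.001 0 0 0 0.15;0 0 0.002 0 0 0 0.15;0 0 0.002 0 0 0 0.15';python3 -m jog '0 0 0.001 0 0 0 0.15;0 0 0.001 0 0 0 0.15;0 0 0.001 0 0 0 0.15';python3 -m jog '0 0 0.001 0 0 0 0.15;0 0 0.001 0 0 0 0.15;0 0 0.001 0 0 0 0.15'
```

```text
time_s: 10.58
position: [0.5134, 0.2489, 0.0665]
tcp_rot: [[0.154, -0.988, -0.0], [-0.988, -0.154, -0.0], [0.0, 0.0, -1.0]]
force: [-0.1, 0.5, -0.0]
opening: 0.27
time_s: 10.95
position: [0.5134, 0.2489, 0.0655]
tcp_rot: [[0.154, -0.988, -0.0], [-0.988, -0.154, 0.0], [-0.0, 0.0, -1.0]]
force: [0.4, -0.7, -0.1]
opening: 0.271
time_s: 11.32
position: [0.5134, 0.2489, 0.0645]
tcp_rot: [[0.154, -0.988, -0.0], [-0.988, -0.154, -0.0], [-0.0, 0.0, -1.0]]
force: [0.5, -0.2, -1.3]
opening: 0.263
```

```bash
python3 -m jog '0 0 0.001 0 0 0 0.15;0 0 0.001 0 0 0 0.15;0 0 0.001 0 0 0 0.15';python3 -m jog '0 0 0.001 0 0 0 0.15;0 0 0.001 0 0 0 0.15;0 0 0.001 0 0 0 0.15'
python3 - <<'E'
from m import *
p,d=capture('side');cv2.imwrite('pics/s8.png',cv2.resize(p[170:300,90:260,::-1],None,fx=4,fy=4))
E
```

```text
time_s: 11.7
position: [0.5134, 0.2489, 0.0635]
tcp_rot: [[0.154, -0.988, -0.0], [-0.988, -0.154, -0.0], [0.0, 0.0, -1.0]]
force: [0.0, -0.2, -0.7]
opening: 0.269
time_s: 12.08
position: [0.5134, 0.249, 0.0634]
tcp_rot: [[0.154, -0.988, 0.0], [-0.988, -0.154, 0.0], [-0.0, -0.0, -1.0]]
force: [-1.7, 0.2, 5.8]
opening: 0.269
```

View pics/s8.png

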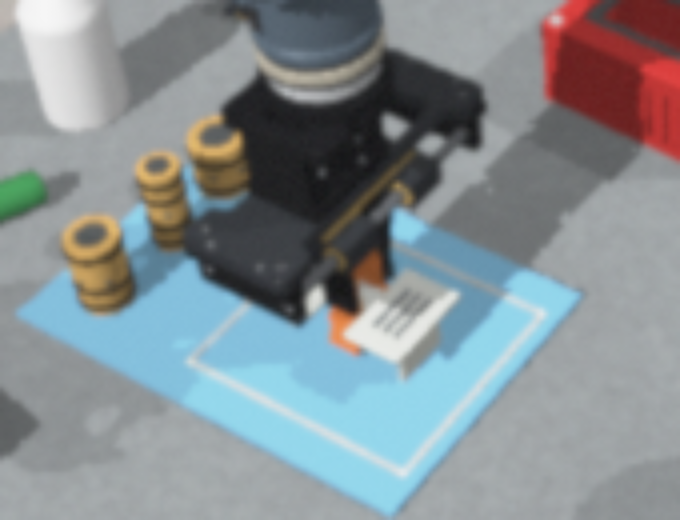

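Contact: force rose to +6 N at z = 0.0634, as expected for feet on the mat. Opening gradually, then rising.

```bash
python3 -m jog '0 0 -0.0005 0 0 0 0.32;0 0 -0.0005 0 0 0 0.4;0 0 -0.0005 0 0 0 0.5;0 0 -0.0005 0 0 0 0.6;0 0 -0.0005 0 0 0 0.75;0 0 -0.0005 0 0 0 0.9;0 0 -0.0005 0 0 0 1;0 0 -0.0005 0 0 0 1';python3 -m jog '0 0 -0.01 0 0 0 1;0 0 -0.025 0 0 0 1;0 0 -0.05 0 0 0 1;0 0 -0.08 0 0 0 1;0 0 -0.11 0 0 0 1;0 0 -0.13 0 0 0 1;0 0 -0.14 0 0 0 1;0 0 -0.14 0 0 0 1'
python3 - <<'E'
from m import *
p,d=capture('side');cv2.imwrite('pics/s9.png',cv2.resize(p[130:300,60:330,::-1],None,fx=2.9,fy=2.9))
p,d=capture('wrist');cv2.imwrite('pics/w9.png',p[...,::-1])
s=read_state();i=camera_info('wrist');W=world('wrist',d,i,i['tool_from_camera'])@s['tcp_rot'].T+s['position']
hsv=cv2.cvtColor(p,cv2.COLOR_RGB2HSV)
m=(abs(W[...,0]-.512)<.1)&(abs(W[...,1]-.248)<.1)&(W[...,2]>.06)&(W[...,2]<.082)&(hsv[...,1]<60)
print('plate',rect(W[m]),np.median(W[m][:,2]))
for l in ('sleeve_tall_center','sleeve_mid_center','sleeve_short_center'):
    print(l,[(r['score'],np.round(r['centre'],3).tolist()) for r in spot_in(l,'side')])
E
```

```text
time_s: 13.12
position: [0.5134, 0.2489, 0.0629]
tcp_rot: [[0.154, -0.988, -0.0], [-0.988, -0.154, -0.0], [0.0, 0.0, -1.0]]
force: [-0.4, -0.5, -0.4]
opening: 0.951
time_s: 14.12
position: [0.5137, 0.249, 0.2041]
tcp_rot: [[0.154, -0.988, 0.002], [-0.988, -0.154, 0.001], [-0.0, -0.002, -1.0]]
force: [-0.2, -0.4, -0.4]
opening: 1.002
plate ((514.306640625, 249.13702392578125), (21.975479125976562, 51.620182037353516), 9.190253257751465) 0.07270302395031286
sleeve_tall_center [(0.49, [0.667, 0.281, 0.047])]
sleeve_mid_center [(0.52, [0.651, 0.338, 0.05])]
sleeve_short_center [(0.64, [0.68, 0.223, 0.036]), (0.56, [0.505, 0.249, 0.043])]
```

View pics/s9.png

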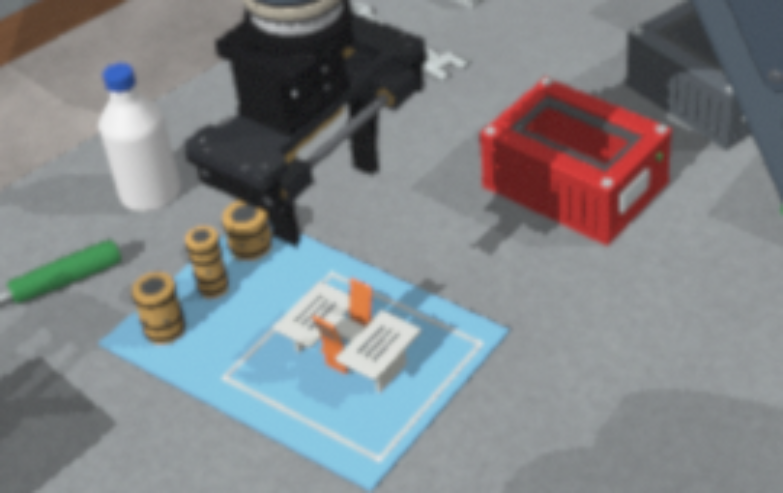

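View pics/w9.png

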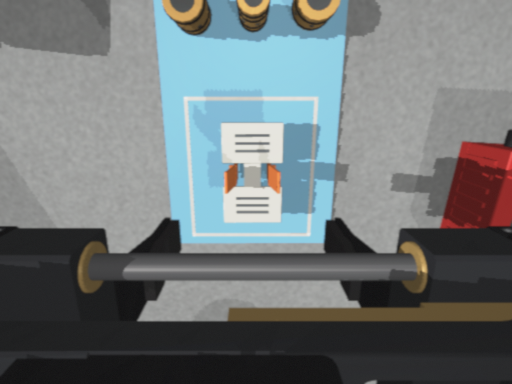

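The cover stands at (252,172), inside the outline (185–317, 97–236), with its tabs sprung back. The sleeves are in place and the gripper is clear.

```bash
python3 -c "
from rig import *;print(hand_in())"
```

```text
the job is handed in; nothing more can be done
None
```

The cover is off the dark grey driver box and standing on its feet inside the white outline on the blue mat. I handed the job in at about 14 s.

- **Removal:** I squeezed both orange tabs until the jaws stopped at 23 mm, which means both were at their stops. The cover then lifted straight out without catching.
- **Placing:** I lowered it until the force reading rose to about 6 N at z = 0.063 m, where the feet should meet the mat. I then opened the gripper gradually and moved it up 0.14 m clear of everything.
- **Last checks:** The pictures show the cover upright, with its tabs sprung back, well inside the outline. It is centred at about (0.514, 0.249), against (0.512, 0.248) for the outline. The three sleeves were found within about 3 mm of where they were first seen.
- **Disagreements:** The size fit in the last picture caught only part of the plate (22 x 52 mm), so I relied on its centre and on the picture itself. The sleeve finder also reported the cover as a second short sleeve, a false match.

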